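# Hang the square dipping basket on the latched draining peg

### The job

Hang the square wire basket of rinsed vials by its eye on the draining peg: push the eye along the peg past the hanging keeper flap, which it lifts out of its way, until the flap has dropped back down behind it, then leave it hanging there still. Leave the round basket where it stands.

Things in the scene. Friction and masses are not known exactly. Their poses are not given: they have to be found in the camera images.
- basket_eye (a point): Eye centre of the loose square steel wire basket (0.2 kg, tub 70 x 70 x 35 mm, vials in it), 79 mm above its underside, on its centre line. Handle: flat upright, 10 mm thick along own y; eye 44 mm wide (own x), 38 high, its axis own y; above it a bar 64 wide, 98 to 108 mm up; on that a grip tab 26 wide (x), 10 thick (y), 108 to 144 mm up. Same turned half round.
- peg_tip (a point): Free end (centre) of the fixed stand's level steel peg: 12 mm thick, axis 170 mm above the bench. It points along own -y; from here it runs 160 mm along own +y to a post (28 mm square, top 178 mm up, nothing higher). A basket's tub clears the post with its eye up to 105 mm in from the tip. Below lies a drip tray 14 mm high, 130 wide, reaching 50 mm past the tip.
- flap (a joint): Angle of the keeper flap hanging from the peg, pivot 20 mm in from the tip: 0 straight down (stop), up to 1.3 as it swings up and inward. 22 mm wide, 4 thick, lower edge 42 mm below the peg's axis. 30 g, falls back by itself. The eye's lower bar lifts it; it gets by if the eye's centre is 3 mm above to 12 below the axis, and the flap drops once that is about 62 mm in from the tip.
- round_eye (a point): Eye centre of a round steel wire basket (diameter 74 mm, dark rubber stoppers in it), with just the same handle, eye and heights as the square one (79 mm above its underside). It is not to be hung and stays where it stands.
Things that resemble listed ones, but are neither listed nor needed, are in the scene too. What is shaped like the part that bears basket_eye but orange or yellow is not meant.

How it is judged:
By the outcome, as a careful person would: the job done as asked, in the order asked, and still so for the second after the job is handed in, with the robot touching nothing.
It also fails if it takes over 48 s, if anything falls off the work surface, if the arm or the gripper's body presses on something with over 40 N, if the wrist force passes 120 N, or if a joint passes its speed limit or range.

### The arm

A 6-joint arm with a two-finger parallel gripper is mounted at the origin on the work surface. World frame = base frame: x ahead of the robot, y to its left, z up, the work surface at z = 0. Lengths are in m, angles in rad, forces in N, time in s.
With the tool pointing down it reaches from about 0.25 to 0.775 m from the base axis. Payload 4 kg.
Tool frame: the origin (TCP) lies on the centre line of the jaws, within the pads' length; the fingertips stand 17 mm ahead of it and the grasp point (between the pads) lies 2 mm behind it; z points along the fingers, y is the line along which they close (so a half turn about z gives the same grasp; the last joint's range is limited). The gripper opens to 94 mm and grips with 3 to 60 N. Pads are 16 mm wide; open, the fingers measure 119 mm over their backs; the gripper's body (75 mm by 177 mm) begins 78 mm behind the grasp point.
Start: joints at [1.147, 0.087, 1.371, -0, 1.684, -0.103], TCP at [0.173, 0.522, 0.223] pointing down, gripper open.
Joint ranges: [-3.1, 3.1], [-0.76, 2.03], [0.27, 2.55], [-1.08, 4.22], [0.17, 2.65], [-2.57, 2.57]. Speed limits (rad/s): [2.79, 2.79, 3.14, 3.14, 3.14, 3.14].

### API

Orientations are given as [roll, pitch, yaw] about the fixed x, y, z axes, in that order (R = Rz(yaw) Ry(pitch) Rx(roll)).
In Python, from bench import robot gives the robot as it stands.
- The arm moves only by the tool servo_tool, never from a script. Its argument "plan" is a list of rows, each a list of 7 numbers: the shift along the tool's x, y, z normalised to -1 to 1, where 1 is 0.1 m, then the turn, a rotation vector about the tool's x, y, z normalised to -1 to 1, where 1 is pi/2 rad, then the finger opening in mm, from 0 to 94. In form: [[x, y, z, ax, ay, az, gripper], ...]. A call has 1 to 12 rows; each row is the pose to reach, as a shift and turn from the pose commanded when the call began, along the tool's axes at that moment; what a row does not reach only later rows make up. A row lasts 1/12 s, in which the tool goes at most 41.7 mm and 7.16 degrees, less where a joint would pass 70% of its speed; a pose out of reach is approached as far as the arm can. A call with a number of a shift or a turn outside -1 to 1 is refused whole. A call with a gripper value outside its range is refused whole. The fingers move at their own pace and stop on an object; the grip force is fixed at half the most. Time passes only in rows, so rows that repeat a pose let the fingers close. It gives the time, the measured TCP pose, the force, the opening and the grip force at its end, in the units of the state.
- robot.get_obs(): the state, without advancing time (a new reading comes with each control period).
- robot.snapshot(name): name is "side" or "top" or "wrist"; returns the picture (480x640x3 uint8, red, green, blue); there is no depth.
- robot.camera_params(name): a dict with "camera_matrix" (3x3 intrinsics, pixels), "rvec" (rotation vector, rad) and "tvec" (3), from world to camera coordinates, as OpenCV has them; the wrist camera has in their place "tool_from_camera" (4x4, takes a point from camera to tool coordinates, whose origin is the TCP and whose axes are the flange's). Camera axes: x right, y down, z forward; pixel columns grow to the right and rows downward; lengths in m; the calibration is good to about 2 mm. A picture is of the moment at which its call begins: read the wrist's pose just before it. camera_params takes no time and is no camera call.
- robot.close_job(): hands the job in; it is judged then, once.
Trained networks look in the newest picture that a camera, given by its name, has taken for a name from the list of things; names that differ only in an ending like _2 or _b are one class to them, and where a whole thing is asked for, a point or a joint stands for the part that bears it (a point fixed in the world has none). Each returns a list of dicts, best first, with "conf" (0 to 1); they miss things now and then, are a little off and sometimes report something else, mostly with a low value. They report only what shows in the picture. A call takes as long as a camera call. They do not tell look-alikes from the thing itself.
- robot.find_in(thing, camera): "extent" ([centre column, centre row, width, height] in pixels, round what is visible of it).
The state is a dict: "time": time; "joint_positions": joint angles; "qvel": joint speeds; "joint_torque": joint torques, N m; "tool_pos": TCP position; "ee_rot": TCP orientation; "wrist_force": force on the tool from outside, world axes, zero at the start; "wrist_torque": the same for the moment, N m; "width": finger opening in m; "finger_force": force on a finger pad.
Only numpy, scipy, OpenCV 4.12 (cv2) and the standard library are available. Lean on these libraries where they do the work, as an engineer would, in place of code of your own. Each camera call takes 0.05 s, during which the arm holds its last target. There are 200 camera calls.

## Working session

There is one attempt and no reset: what is moved stays moved. The work goes in short steps, Python scripts to look and compute and a tool call to move; the robot and the scene stay as the last step left them, time stands still between calls to the robot, and variables do not carry over. Pictures are saved under pics/ and viewed, at most 10 in all, crops included, and the job is handed in when it is done.

Besides the shell and the picture viewer there is one more tool, called after "Call:" in YAML: its name, and indented under it one key for each argument. servo_tool: Moves the arm, as the interface text tells. Scaled input: -1 to 1 covers 0.1 m each way for a shift and pi/2 rad each way for a turn. Its arguments: {"type":"object","properties":{"plan":{"type":"array","items":{"type":"array","items":{"type":"number"}}}},"required":["plan"]}

```bash
mkdir -p pics; cat > h.py <<'E'
import numpy as np, cv2
from bench import robot
def cam(n):
    p=robot.camera_params(n); K=np.array(p["camera_matrix"])
    if n=="wrist":
        o=robot.get_obs(); r=rotm(o["ee_rot"]); T=np.array(p["tool_from_camera"])
        Rwc=r@T[:3,:3]; c=np.array(o["tool_pos"])+r@T[:3,3]
        return K,Rwc.T,-Rwc.T@c
    return K,cv2.Rodrigues(np.array(p["rvec"],float))[0],np.array(p["tvec"],float).ravel()
def rotm(e):
    from scipy.spatial.transform import Rotation as R
    return R.from_euler("xyz",e).as_matrix()
def onz(n,u,v,z,C=None):
    K,R,t=C or cam(n); d=R.T@np.linalg.inv(K)@np.array([u,v,1.]); c=-R.T@t
    return c+d*(z-c[2])/d[2]
def proj(n,P,C=None):
    K,R,t=C or cam(n); q=(K@(R@np.array(P,float).reshape(-1,3).T+t[:,None])).T
    return q[:,:2]/q[:,2:]
def tri(a,pa,b,pb):
    A=[];B=[]
    for n,p in((a,pa),(b,pb)):
        K,R,t=cam(n); M=K@np.c_[R,t]
        for k in(0,1): r=p[k]*M[2]-M[k]; A.append(r[:3]);B.append(-r[3])
    return np.linalg.lstsq(np.array(A),np.array(B),rcond=None)[0]
def snap(n,f):
    im=robot.snapshot(n); cv2.imwrite("pics/"+f,im[:,:,::-1]); return im
E
python3 - <<'E'
from h import *
for n in("top","side"):
    snap(n,n+"0.png")
    K,R,t=cam(n); print(n,"cam at",(-R.T@t).round(3),"f",K[0,0])
    for th in("basket_eye","peg_tip","flap","round_eye"):
        for d in robot.find_in(th,n)[:4]: print(n,th,np.round(d["extent"],0),round(d["conf"],2))
E
```

```text
top cam at [ 0.322 -0.098  0.902] f 523.9530104721086
top basket_eye [234. 296.  51.  45.] 0.97
top basket_eye [313. 265.  50.  53.] 0.73
top basket_eye [368. 338.  57.  59.] 0.73
top peg_tip [176. 179. 173.  96.] 0.6
top peg_tip [428. 185.  47.  60.] 0.3
top round_eye [427. 183.  52.  60.] 0.79
side cam at [ 0.21  -0.748  0.636] f 547.3101618020569
side basket_eye [291. 274.  46.  82.] 0.91
side basket_eye [239. 330.  64.  95.] 0.75
side basket_eye [241. 237.  48.  82.] 0.71
side peg_tip [319. 182. 120. 140.] 0.86
side round_eye [422. 323.  50.  95.] 0.83
```

View pics/top0.png

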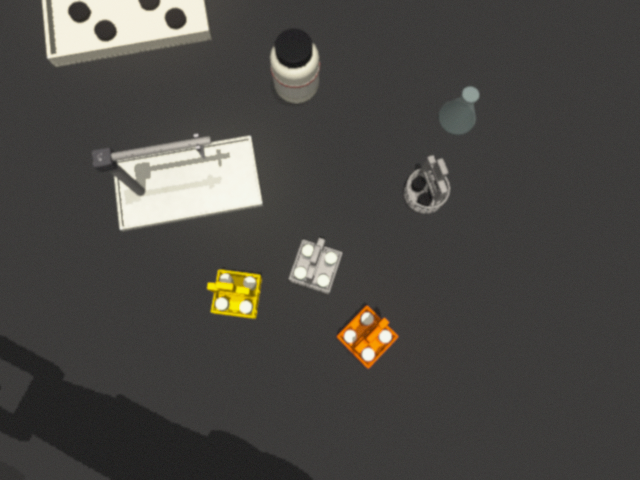

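View pics/side0.png

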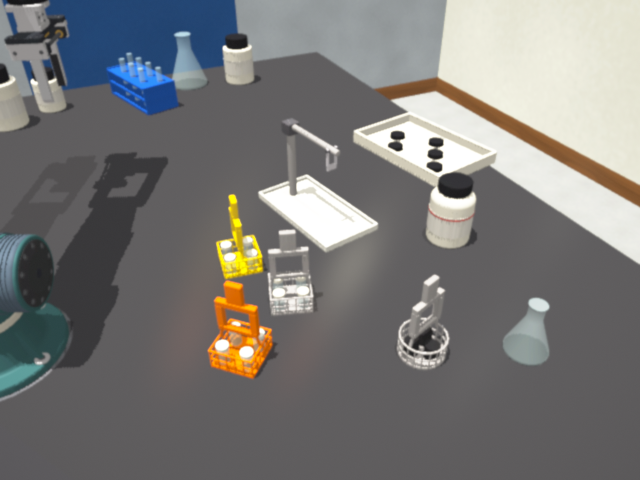

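Top view: the grey square basket is at (316,266) with its tab top near (320,243). The peg runs from the post at (103,157) to its tip near (209,140). Next I'll zoom in.

```bash
python3 - <<'E'
import cv2,numpy as np
t=cv2.imread("pics/top0.png"); s=cv2.imread("pics/side0.png")
a=cv2.resize(t[120:180,85:225],None,fx=5.5,fy=5,interpolation=cv2.INTER_CUBIC)[:300,:770]
b=cv2.resize(t[235:295,285:347],None,fx=5,fy=5,interpolation=cv2.INTER_CUBIC)
c=cv2.resize(s[225:317,255:325],None,fx=3.25,fy=3.25,interpolation=cv2.INTER_CUBIC)
d=cv2.resize(s[110:205,275:345],None,fx=3.15,fy=3.15,interpolation=cv2.INTER_CUBIC)
o=np.zeros((600,800,3),np.uint8)
o[:a.shape[0],:a.shape[1]]=a
x=0
for q in(b,c,d): q=q[:300]; o[300:300+q.shape[0],x:x+q.shape[1]]=q; x+=q.shape[1]+8
cv2.imwrite("pics/c1.png",o); print(b.shape,c.shape,d.shape)
E
```

```text
(300, 310, 3) (299, 228, 3) (299, 220, 3)
```

View pics/c1.png

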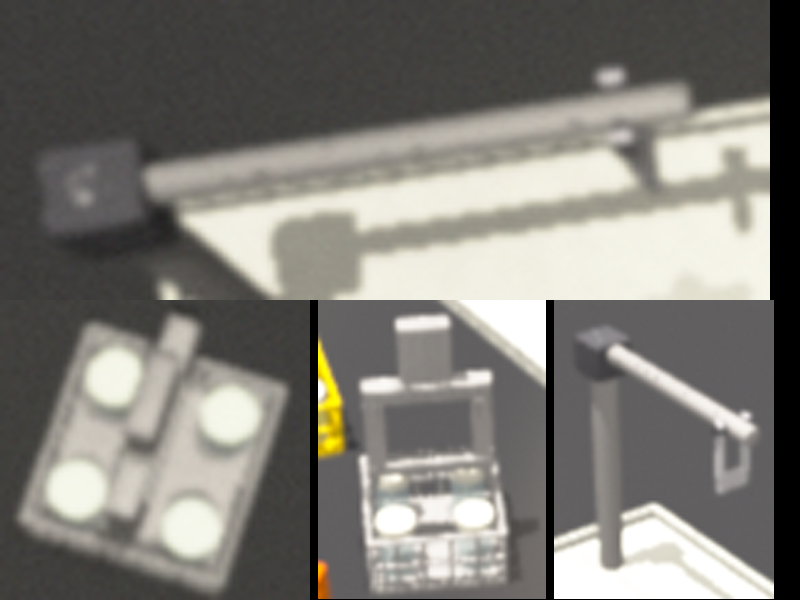

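```bash
python3 - <<'E'
from h import *
tip=onz("top",210.1,139.4,.17);inn=onz("top",111.7,156.2,.17)
print("tip",tip,tri("top",(210.1,139.4),"side",(337.2,151.9)),"len",np.linalg.norm(inn-tip))
d=(inn-tip)/np.linalg.norm(inn-tip);print("peg dir",d,np.degrees(np.arctan2(d[1],d[0])))
c=np.array([(90,22),(288,88),(218,292),(20,218)])/5+[285,235]
W=np.array([onz("top",u,v,.033) for u,v in c]);print(W.round(4),"ctr",W.mean(0))
for i in range(4):
    e=W[(i+1)%4]-W[i];print(np.linalg.norm(e).round(4),np.degrees(np.arctan2(e[1],e[0])).round(1))
# tab top in side view, crop c: corners (395,318)-(452,320) top edge centre (423,323)
uv=(255+(423-318)/3.25,225+(323-300)/3.25);print(uv,"tab side on z=.144",onz("side",*uv,.144))
for n,q in(("l",(360,385)),("r",(494,378))):
    print(n,onz("side",255+(q[0]-318)/3.25,225+(q[1]-300)/3.25,.108))
b=[onz("top",285+x/5,235+y/5,.144) for x,y in((182,18),(150,140))];print(b)
print(robot.get_obs()["ee_rot"],robot.get_obs()["time"], robot.get_obs()["wrist_force"])
E
```

```text
tip [0.62660236 0.06680582 0.17      ] [0.6234509  0.06613251 0.17435303] len 0.1469883430458423
peg dir [-0.18621156  0.98250967  0.        ] 100.73177719828293
[[ 0.5034 -0.0693  0.033 ]
 [ 0.481  -0.1363  0.033 ]
 [ 0.4123 -0.1128  0.033 ]
 [ 0.4366 -0.0468  0.033 ]] ctr [ 0.45832784 -0.09132287  0.033     ]
0.0706 -108.5
0.0726 161.1
0.0703 69.8
0.0705 -18.6
(287.3076923076923, 232.07692307692307) tab side on z=.144 [ 0.45673792 -0.09151271  0.144     ]
l [ 0.42665959 -0.07915315  0.108     ]
r [ 0.48849338 -0.10247012  0.108     ]
[array([ 0.48157351, -0.1001615 ,  0.144     ]), array([ 0.44504748, -0.09095497,  0.144     ])]
[ 3.14155502e+00 -1.44822004e-05  2.82080300e+00] 0.5 [-0.28413726  0.33987154 -0.43957172]
```

Basket centre is about (0.457, -0.0915), with its y axis at 70.7° (the tool's y is at 71.6°). The peg tip is about (0.6265, 0.067) and points inward at 100.7°. I'll move above the basket in five steps.

Call:
servo_tool:
  plan:
    - [-0.3, -0.3, -0.1, 0, 0, 0, 60]
    - [-0.6, -0.6, -0.1, 0, 0, 0, 60]
    - [-0.9, -0.95, -0.2, 0, 0, 0, 60]
    - [-0.93, -0.985, -0.2, 0, 0, 0, 60]

```text
time: 0.83
tool_pos: [0.2322, 0.396, 0.244]
ee_rot: [3.141, 0.002, 2.818]
wrist_force: [0.1, -0.5, 0.6]
width: 0.0708
finger_force: 0.0
```

Call:
servo_tool:
  plan:
    - [-0.3, -0.3, 0, 0, 0, 0, 60]
    - [-0.6, -0.6, 0, 0, 0, 0, 60]
    - [-0.9, -0.95, 0, 0, 0, 0, 60]
    - [-0.93, -0.985, 0, 0, 0, 0, 60]

```text
time: 1.17
tool_pos: [0.2893, 0.2727, 0.2429]
ee_rot: [-3.141, 0.002, 2.816]
wrist_force: [0.0, -0.1, 0.6]
width: 0.0602
finger_force: 0.0
```

Call:
servo_tool:
  plan:
    - [-0.3, -0.3, 0, 0, 0, 0, 60]
    - [-0.6, -0.6, 0, 0, 0, 0, 60]
    - [-0.9, -0.95, 0, 0, 0, 0, 60]
    - [-0.93, -0.985, 0, 0, 0, 0, 60]

```text
time: 1.5
tool_pos: [0.3467, 0.1495, 0.2426]
ee_rot: [-3.14, 0.002, 2.815]
wrist_force: [-0.6, 0.7, -0.0]
width: 0.0599
finger_force: 0.0
```

Call:
servo_tool:
  plan:
    - [-0.3, -0.3, 0, 0, 0, 0, 60]
    - [-0.6, -0.6, 0, 0, 0, 0, 60]
    - [-0.9, -0.95, 0, 0, 0, 0, 60]
    - [-0.93, -0.985, 0, 0, 0, 0, 60]

```text
time: 1.83
tool_pos: [0.4038, 0.0264, 0.2423]
ee_rot: [-3.14, 0.001, 2.815]
wrist_force: [-0.4, -0.4, -0.1]
width: 0.0598
finger_force: 0.0
```

Call:
servo_tool:
  plan:
    - [-0.3, -0.3, 0, 0, 0, 0, 50]
    - [-0.6, -0.6, 0, 0, 0, 0, 50]
    - [-0.9, -0.95, 0, 0, 0, 0, 50]
    - [-0.93, -0.985, 0, 0, 0, 0, 50]
    - [-0.93, -0.985, 0, 0, 0, 0, 50]
    - [-0.93, -0.985, 0, 0, 0, 0, 50]

```text
time: 2.33
tool_pos: [0.4593, -0.0913, 0.2422]
ee_rot: [3.14, -0.001, 2.82]
wrist_force: [0.8, 0.2, 0.7]
width: 0.0499
finger_force: 0.0
```

```bash
python3 - <<'E'
from h import *
C=cam("wrist"); im=snap("wrist","w1.png")
print("cam",(-C[1].T@C[2]).round(3))
a=np.radians(-19.3);x=np.array([np.cos(a),np.sin(a),0]);y=np.array([-x[1],x[0],0]);c=np.array([.457,-.0915,0])
im=im.copy()
P=[c+x*sx*.013+y*sy*.005+[0,0,.144] for sx,sy in((-1,-1),(1,-1),(1,1),(-1,1))]
cv2.polylines(im,[proj("wrist",P,C).astype(np.int32)],True,(255,0,0),1)
P=[c+x*sx*.035+y*sy*.035+[0,0,.035] for sx,sy in((-1,-1),(1,-1),(1,1),(-1,1))]
cv2.polylines(im,[proj("wrist",P,C).astype(np.int32)],True,(0,255,0),1)
cv2.imwrite("pics/w1o.png",im[:,:,::-1])
E
```

```text
cam [ 0.399 -0.071  0.405]
```

View pics/w1o.png

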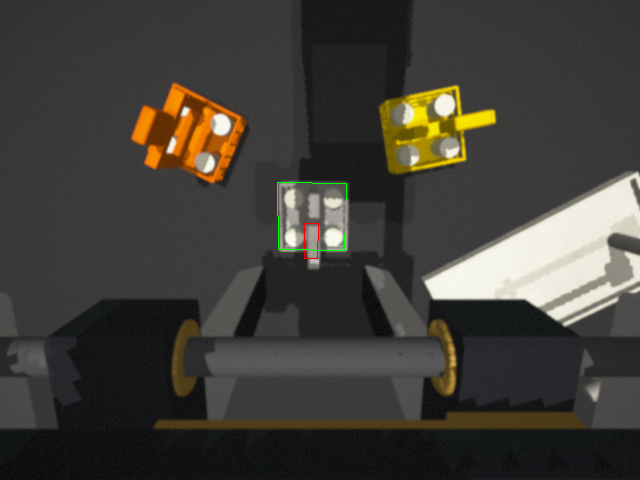

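```bash
python3 - <<'E'
import cv2
a=cv2.imread("pics/w1.png");c=a[170:285,255:370]
c=cv2.convertScaleAbs(cv2.resize(c,None,fx=5,fy=5,interpolation=cv2.INTER_CUBIC),alpha=1.8)
cv2.imwrite("pics/w1c.png",c)
E
```

```text
(no output)
```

View pics/w1c.png

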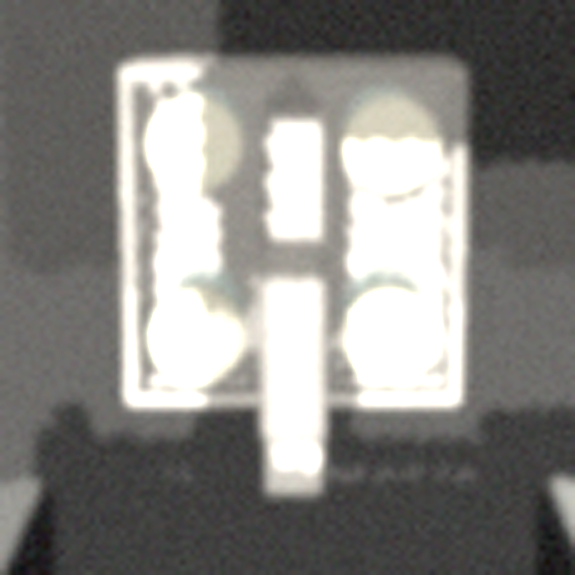

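```bash
python3 - <<'E'
from h import *
C=cam("wrist");a=np.radians(-19.3);x=np.array([np.cos(a),np.sin(a),0]);y=np.array([-x[1],x[0],0]);c=np.array([.457,-.0915,0])
P=np.array([c+x*s+[0,0,z] for s,z in((-.032,.108),(.032,.108),(-.013,.144),(.013,.144),(-.032,.098),(.032,.098))])
print((proj("wrist",P,C)-[255,170])*5)
r=rotm(robot.get_obs()["ee_rot"]);print(r.T@(c+[0,0,.130]-robot.get_obs()["tool_pos"]))
for s in((-.013),(.013)): print(c+x*s)
E
```

```text
[[282.28196246 115.75955068]
 [276.6192206  490.3162326 ]
 [279.21942806 271.04219075]
 [276.65132495 441.92711049]
 [282.54585692 109.69918174]
 [277.04344852 473.13834871]]
[ 0.00169531 -0.00166423  0.11249359]
[ 0.44473059 -0.08720331  0.        ]
[ 0.46926941 -0.09579669  0.        ]
```

The bar ends match the prediction, and the sideways offset is under 2 mm. I'll descend now.

Call:
servo_tool:
  plan:
    - [0.01, 0, 0.3, 0, 0, 0, 50]
    - [0.01, 0, 0.6, 0, 0, 0, 50]
    - [0.01, 0, 0.8, 0, 0, 0, 50]
    - [0.01, 0, 0.9, 0, 0, 0, 50]
    - [0.01, 0, 0.9, 0, 0, 0, 50]

```text
time: 2.8
tool_pos: [0.4567, -0.0895, 0.1502]
ee_rot: [3.141, -0.005, 2.823]
wrist_force: [-0.6, -1.4, 0.4]
width: 0.0499
finger_force: 0.0
```

Call:
servo_tool:
  plan:
    - [0, 0, 0.1, 0, 0, 0, 50]
    - [0, 0, 0.22, 0, 0, 0, 50]
    - [0, 0, 0.22, 0, 0, 0, 50]
    - [0, 0, 0.22, 0, 0, 0, 0]
    - [0, 0, 0.22, 0, 0, 0, 0]
    - [0, 0, 0.22, 0, 0, 0, 0]
    - [0, 0, 0.22, 0, 0, 0, 0]
    - [0, 0, 0.22, 0, 0, 0, 0]
    - [0, 0, 0.22, 0, 0, 0, 0]
    - [0, 0, 0.22, 0, 0, 0, 0]
    - [0, 0, 0.22, 0, 0, 0, 0]
    - [0, 0, 0.22, 0, 0, 0, 0]

```text
time: 3.8
tool_pos: [0.4586, -0.0917, 0.1306]
ee_rot: [3.141, 0.0, 2.821]
wrist_force: [0.9, 0.2, 1.7]
width: 0.0099
finger_force: 30.0
```

Gripped: width 10 mm and z 0.1306, so the eye sits 51.6 mm below the TCP. Lift, carry and turn 29°.

Call:
servo_tool:
  plan:
    - [0, 0, -0.1, 0, 0, 0, 0]
    - [0, 0, -0.3, 0, 0, 0, 0]
    - [0, 0, -0.55, 0, 0, 0, 0]
    - [0, 0, -0.75, 0, 0, 0, 0]
    - [0, 0, -0.87, 0, 0, 0, 0]
    - [0, 0, -0.87, 0, 0, 0, 0]

```text
time: 4.3
tool_pos: [0.4599, -0.0922, 0.2209]
ee_rot: [-3.142, 0.006, 2.821]
wrist_force: [1.7, -0.3, -2.9]
width: 0.01
finger_force: 30.0
```

Call:
servo_tool:
  plan:
    - [-0.07, 0.08, 0, 0, 0, 0, 0]
    - [-0.2, 0.23, 0, 0, 0, 0, 0]
    - [-0.36, 0.41, 0, 0, 0, 0, 0]
    - [-0.52, 0.6, 0, 0, 0, 0, 0]
    - [-0.63, 0.72, 0, 0, 0, 0, 0]
    - [-0.68, 0.777, 0, 0, 0, 0, 0]

```text
time: 4.8
tool_pos: [0.5484, -0.0376, 0.2143]
ee_rot: [3.141, -0.004, 2.823]
wrist_force: [-0.5, -0.8, -2.1]
width: 0.0098
finger_force: 30.0
```

Call:
servo_tool:
  plan:
    - [-0.07, 0.08, 0, 0, 0, -0.05, 0]
    - [-0.2, 0.23, 0, 0, 0, -0.1, 0]
    - [-0.36, 0.41, 0, 0, 0, -0.16, 0]
    - [-0.52, 0.6, 0, 0, 0, -0.22, 0]
    - [-0.63, 0.72, 0, 0, 0, -0.28, 0]
    - [-0.68, 0.777, 0, 0, 0, -0.323, 0]
    - [-0.68, 0.777, 0, 0, 0, -0.323, 0]
    - [-0.68, 0.777, 0, 0, 0, -0.323, 0]
    - [-0.68, 0.777, 0, 0, 0, -0.323, 0]

```text
time: 5.55
tool_pos: [0.6357, 0.0125, 0.2165]
ee_rot: [3.141, -0.002, -2.957]
wrist_force: [0.3, 0.4, -2.1]
width: 0.0099
finger_force: 30.0
```

```bash
python3 - <<'E'
from h import *
s=snap("side","s2.png");t=snap("top","t2.png")
o=np.zeros((460,800,3),np.uint8)
a=cv2.resize(s[100:245,260:390],None,fx=3.1,fy=3.1,interpolation=cv2.INTER_CUBIC)
b=cv2.resize(t[80:220,85:270],None,fx=2.1,fy=2.1,interpolation=cv2.INTER_CUBIC)
o[:a.shape[0],:a.shape[1]]=a;o[:b.shape[0],405:405+b.shape[1]]=b
cv2.imwrite("pics/c2.png",o[:,:,::-1])
E
```

```text
(no output)
```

View pics/c2.png

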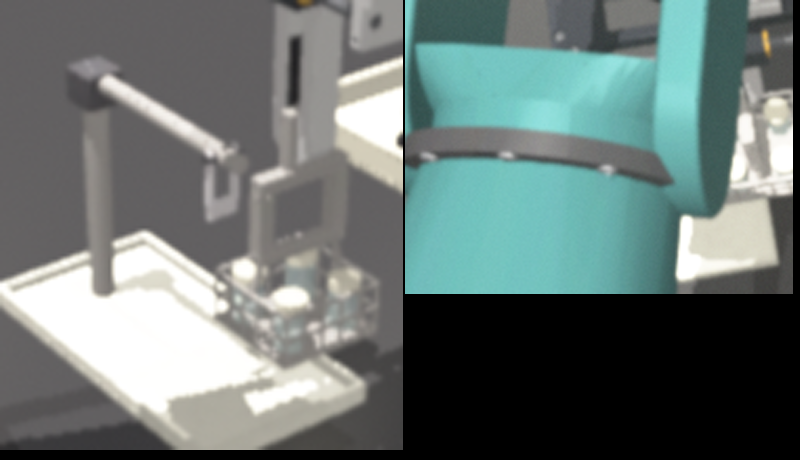

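The basket is held square in front of the peg, with the eye facing it. I'll check the eye's offset from the peg axis in the side view.

```bash
python3 - <<'E'
from h import *
tip=np.array([.6266,.0668,.17]);d=np.array([-.1862,.9825,0]);n=np.array([d[1],-d[0],0])
o=robot.get_obs();t=np.array(o["tool_pos"]);print(t,o["ee_rot"])
e=t-[0,0,.0516];print("lateral",(e-tip)@n,"along",(e-tip)@d,"dz",e[2]-.17)
f=lambda P:((proj("side",P)-[260,100])*3.1).round(0)
print("eye corners",f([e+n*a*.022-d*.005+[0,0,b*.019] for a,b in((-1,1),(1,1),(1,-1),(-1,-1))]),"bar ends",f([e+n*a*.032-d*.005+[0,0,b] for a,b in((-1,.029),(1,.029))]))
print("peg",f([tip,tip+d*.146]))
im=cv2.imread("pics/s2.png")[125:200,315:390]
cv2.imwrite("pics/c3.png",cv2.resize(im,None,fx=8,fy=8,interpolation=cv2.INTER_CUBIC))
E
```

```text
[0.63588588 0.01242245 0.21732201] [ 3.14150113e+00 -6.29670811e-04 -2.95660287e+00]
lateral -0.0010017202458654315 along -0.05515497548040656 dz -0.004277986652760246
eye corners [[278. 192.]
 [338. 171.]
 [335. 229.]
 [277. 251.]] bar ends [[265. 181.]
 [353. 150.]]
peg [[245. 165.]
 [110.  83.]]
```

View pics/c3.png

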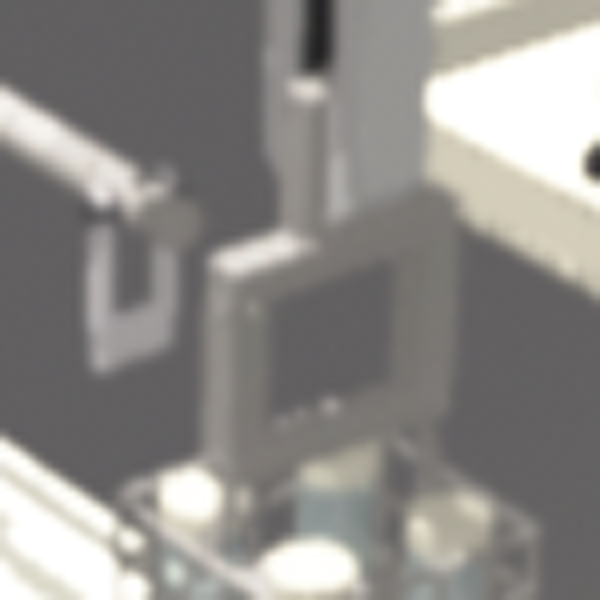

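The basket and the peg show the same shift against the model. The eye is well within the window, maybe 2–3 mm low, so I'll raise it 1.5 mm and push in.

Call:
servo_tool:
  plan:
    - [0, 0, -0.015, 0, 0, 0, 0]
    - [0, 0.05, -0.015, 0, 0, 0, 0]
    - [0, 0.13, -0.015, 0, 0, 0, 0]
    - [0, 0.22, -0.015, 0, 0, 0, 0]
    - [0, 0.31, -0.015, 0, 0, 0, 0]
    - [0, 0.4, -0.015, 0, 0, 0, 0]
    - [0, 0.49, -0.015, 0, 0, 0, 0]
    - [0, 0.57, -0.015, 0, 0, 0, 0]
    - [0, 0.63, -0.015, 0, 0, 0, 0]
    - [0, 0.67, -0.015, 0, 0, 0, 0]
    - [0, 0.67, -0.015, 0, 0, 0, 0]

```text
time: 6.57
tool_pos: [0.6239, 0.0798, 0.219]
ee_rot: [3.141, 0.0, -2.954]
wrist_force: [0.1, -0.9, -1.2]
width: 0.0098
finger_force: 30.0
```

```bash
python3 - <<'E'
from h import *
s=snap("side","s3.png")
cv2.imwrite("pics/c4.png",cv2.resize(s[100:225,265:395,::-1],None,fx=4.6,fy=4.6,interpolation=cv2.INTER_CUBIC))
E
```

```text
(no output)
```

View pics/c4.png

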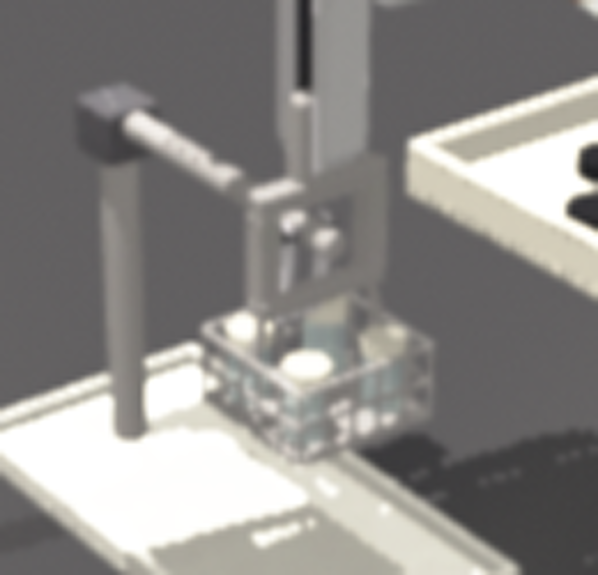

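The peg tip at (328,240) shows inside the eye, roughly centred. I'll push the remaining 70 mm.

Call:
servo_tool:
  plan:
    - [0, 0.05, 0, 0, 0, 0, 0]
    - [0, 0.12, 0, 0, 0, 0, 0]
    - [0, 0.2, 0, 0, 0, 0, 0]
    - [0, 0.28, 0, 0, 0, 0, 0]
    - [0, 0.36, 0, 0, 0, 0, 0]
    - [0, 0.44, 0, 0, 0, 0, 0]
    - [0, 0.52, 0, 0, 0, 0, 0]
    - [0, 0.6, 0, 0, 0, 0, 0]
    - [0, 0.66, 0, 0, 0, 0, 0]
    - [0, 0.7, 0, 0, 0, 0, 0]
    - [0, 0.7, 0, 0, 0, 0, 0]
    - [0, 0.7, 0, 0, 0, 0, 0]

```text
time: 7.62
tool_pos: [0.6111, 0.1476, 0.219]
ee_rot: [-3.141, 0.0, -2.955]
wrist_force: [-0.1, -0.4, -1.2]
width: 0.0097
finger_force: 30.0
```

```bash
python3 - <<'E'
from h import *
s=snap("side","s4.png")
cv2.imwrite("pics/c5.png",cv2.resize(s[100:225,255:385,::-1],None,fx=4.6,fy=4.6,interpolation=cv2.INTER_CUBIC))
print(robot.get_obs()["wrist_force"],robot.get_obs()["wrist_torque"])
E
```

```text
[-0.48209336  0.03295764 -3.22169727] [0.01744742 0.02014394 0.02103841]
```

View pics/c5.png

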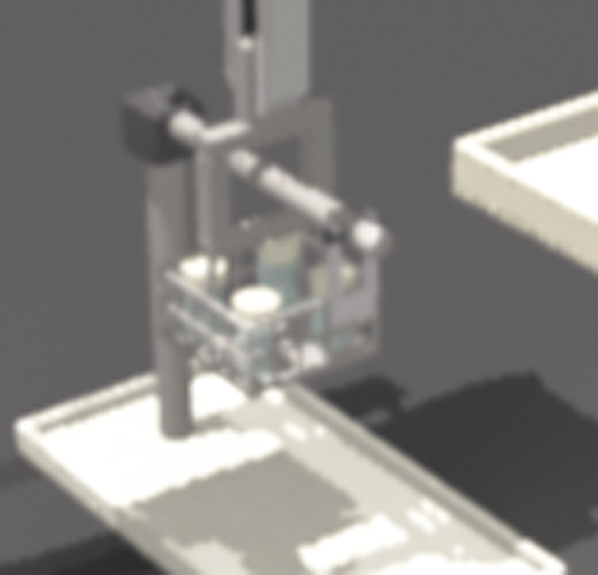

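The flap has dropped in front of the eye. I'll lower until the eye rests on the peg.

Call:
servo_tool:
  plan:
    - [0, 0, 0.03, 0, 0, 0, 0]
    - [0, 0, 0.06, 0, 0, 0, 0]
    - [0, 0, 0.085, 0, 0, 0, 0]
    - [0, 0, 0.095, 0, 0, 0, 0]
    - [0, 0, 0.095, 0, 0, 0, 0]
    - [0, 0, 0.095, 0, 0, 0, 0]

```text
time: 8.17
tool_pos: [0.6111, 0.1474, 0.2093]
ee_rot: [3.141, -0.0, -2.955]
wrist_force: [1.1, 0.5, -2.3]
width: 0.01
finger_force: 30.0
```

Call:
servo_tool:
  plan:
    - [0, 0, 0.005, 0, 0, 0, 0]
    - [0, 0, 0.008, 0, 0, 0, 0]
    - [0, 0, 0.01, 0, 0, 0, 0]
    - [0, 0, 0.01, 0, 0, 0, 0]
    - [0, 0, 0.01, 0, 0, 0, 0]

```text
time: 8.58
tool_pos: [0.6112, 0.1475, 0.2086]
ee_rot: [3.142, 0.0, -2.955]
wrist_force: [0.2, 0.3, -2.3]
width: 0.0097
finger_force: 30.0
```

Call:
servo_tool:
  plan:
    - [0, 0, 0.005, 0, 0, 0, 0]
    - [0, 0, 0.01, 0, 0, 0, 0]
    - [0, 0, 0.012, 0, 0, 0, 0]
    - [0, 0, 0.012, 0, 0, 0, 0]
    - [0, 0, 0.012, 0, 0, 0, 0]

```text
time: 9.0
tool_pos: [0.6112, 0.1475, 0.2084]
ee_rot: [3.142, 0.001, -2.955]
wrist_force: [-1.1, -1.2, 3.6]
width: 0.0097
finger_force: 30.0
```

The eye now rests on the peg. I'll ease off, open gently and withdraw upward.

Call:
servo_tool:
  plan:
    - [0, 0, -0.005, 0, 0, 0, 0]
    - [0, 0, -0.005, 0, 0, 0, 0]
    - [0, 0, -0.005, 0, 0, 0, 12]
    - [0, 0, -0.005, 0, 0, 0, 14]
    - [0, 0, -0.005, 0, 0, 0, 18]
    - [0, 0, -0.005, 0, 0, 0, 24]
    - [0, 0, -0.005, 0, 0, 0, 32]
    - [0, 0, -0.005, 0, 0, 0, 40]
    - [0, 0, -0.005, 0, 0, 0, 40]
    - [0, 0, -0.005, 0, 0, 0, 40]

```text
time: 9.83
tool_pos: [0.6111, 0.1475, 0.2077]
ee_rot: [3.142, 0.0, -2.955]
wrist_force: [-0.6, 0.2, 0.2]
width: 0.0398
finger_force: 0.0
```

Call:
servo_tool:
  plan:
    - [0, 0, -0.1, 0, 0, 0, 40]
    - [0, 0, -0.3, 0, 0, 0, 40]
    - [0, 0, -0.6, 0, 0, 0, 40]
    - [0, 0, -0.9, 0, 0, 0, 40]
    - [0, 0, -1, 0, 0, 0, 40]
    - [0, 0, -1, 0, 0, 0, 40]
    - [0, 0, -1, 0, 0, 0, 40]
    - [0, 0, -1, 0, 0, 0, 40]
    - [0, 0, -1, 0, 0, 0, 40]
    - [0, 0, -1, 0, 0, 0, 40]
    - [0, 0, -1, 0, 0, 0, 40]
    - [0, 0, -1, 0, 0, 0, 40]

```text
time: 10.83
tool_pos: [0.6109, 0.1475, 0.3068]
ee_rot: [3.141, -0.002, -2.955]
wrist_force: [-0.1, -0.4, 0.3]
width: 0.0402
finger_force: 0.0
```

```bash
python3 - <<'E'
from h import *
s=snap("side","s6.png").astype(int)
c=s[100:240,250:390]
for _ in range(12): s2=robot.snapshot("side").astype(int)
print("motion",(abs(s2-s).max(2)[110:240,270:350]>40).sum())
cv2.imwrite("pics/c6.png",cv2.resize(np.uint8(c[:,:,::-1]),None,fx=4.2,fy=4.2,interpolation=cv2.INTER_CUBIC))
E
```

```text
motion 0
```

View pics/c6.png

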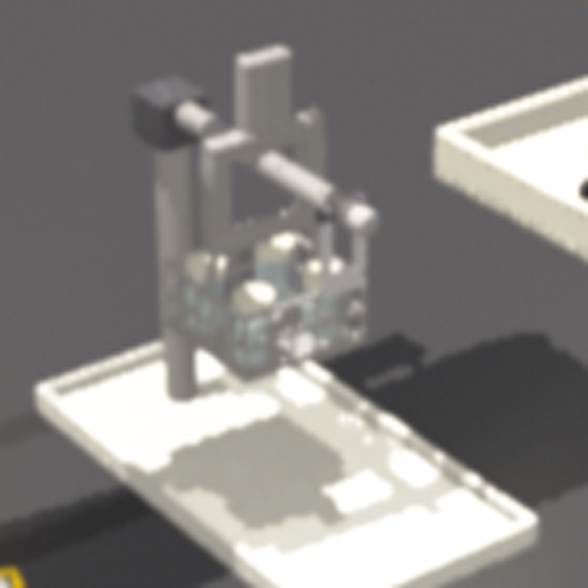

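The basket hangs on the peg with the flap down between it and the tip. I'll wait for any swing to die out, check, then hand in.

Call:
servo_tool:
  plan:
    - [0, 0, -0.3, 0, 0, 0, 40]
    - [0, 0, -0.3, 0, 0, 0, 40]
    - [0, 0, -0.3, 0, 0, 0, 40]
    - [0, 0, -0.3, 0, 0, 0, 40]
    - [0, 0, -0.3, 0, 0, 0, 40]
    - [0, 0, -0.3, 0, 0, 0, 40]
    - [0, 0, -0.3, 0, 0, 0, 40]
    - [0, 0, -0.3, 0, 0, 0, 40]
    - [0, 0, -0.3, 0, 0, 0, 40]
    - [0, 0, -0.3, 0, 0, 0, 40]
    - [0, 0, -0.3, 0, 0, 0, 40]
    - [0, 0, -0.3, 0, 0, 0, 40]

```text
time: 12.48
tool_pos: [0.6111, 0.1475, 0.3378]
ee_rot: [3.142, 0.0, -2.955]
wrist_force: [-0.3, 1.1, -0.0]
width: 0.0402
finger_force: 0.0
```

Call:
servo_tool:
  plan:
    - [0, 0, 0, 0, 0, 0, 40]
    - [0, 0, 0, 0, 0, 0, 40]
    - [0, 0, 0, 0, 0, 0, 40]
    - [0, 0, 0, 0, 0, 0, 40]
    - [0, 0, 0, 0, 0, 0, 40]
    - [0, 0, 0, 0, 0, 0, 40]
    - [0, 0, 0, 0, 0, 0, 40]
    - [0, 0, 0, 0, 0, 0, 40]
    - [0, 0, 0, 0, 0, 0, 40]
    - [0, 0, 0, 0, 0, 0, 40]
    - [0, 0, 0, 0, 0, 0, 40]
    - [0, 0, 0, 0, 0, 0, 40]

```text
time: 13.48
tool_pos: [0.6111, 0.1475, 0.3378]
ee_rot: [3.142, 0.0, -2.955]
wrist_force: [-0.1, -0.4, 0.5]
width: 0.0398
finger_force: 0.0
```

```bash
python3 - <<'E'
from h import *
F=[robot.snapshot("side").astype(float)[110:230,270:350].mean(2) for _ in range(14)]
print([round(float(abs(f-F[0]).mean()),2) for f in F[1:]])
o=cv2.imread("pics/s6.png").astype(float)[110:230,270:350].mean(2)
print("vs earlier",abs(F[0]-o).mean(),robot.get_obs()["time"])
print([(np.round(d["extent"]),round(d["conf"],2)) for d in robot.find_in("round_eye","side")])
E
```

```text
[0.35, 0.35, 0.35, 0.35, 0.35, 0.35, 0.35, 0.35, 0.35, 0.35, 0.35, 0.35, 0.35]
vs earlier 2.2802083333333334 14.1833
[(array([422., 322.,  51.,  93.]), 0.78)]
```

```bash
python3 -c "
from bench import robot
print(robot.close_job())"
```

```text
the job is handed in; nothing more can be done
None
```

The square steel basket hangs still on the peg, about 80 mm in from the tip with the flap down behind it; the round basket was left where it stood, and I handed the job in at about 14 s (no verdict was returned).

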